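# Dial the combination of the bench lockbox

## Robot

A 7-joint arm with a two-finger parallel gripper is mounted at the origin on a cart in front of the work surface, level with it; the furniture and walls round the work are solid. World frame = base frame: x ahead of the robot, y to its left, z up, the work surface at z = 0. Lengths are in mm, angles in degrees, forces in N, time in s.
With the tool pointing down it reaches from about 400 to 925 mm from the base axis. Payload 4.1 kg.
Tool frame: the origin (TCP) lies between the finger pads; the fingertips stand 19 mm ahead of it and the grasp point (between the pads) is the TCP (bot.tip_extent is the distance from the TCP to the fingertips, in mm); x points along the fingers, y is the direction in which the jaws open and shut, and the axes are right-handed (so a half turn about x gives the same grasp; the last joint's range is limited). The gripper opens to 85 mm and grips with 20 to 120 N. Pads are 22 mm wide; open, the fingers measure 114 mm over their backs; the gripper's body (76 mm by 85 mm) begins 54 mm behind the grasp point. The pads swing forward as they close: fully open they stand 13 mm farther back than shut.
Start: joints at [-80.157, 22.827, 2.584, 88.041, -1.071, 69.15, -2.905], TCP at [173.853, 626.351, 250.347] pointing down, gripper open.
Joint ranges: [-161.44, 161.44], [-28.35, 127.94], [-78.24, 83.42], [0, 140.83], [-78.03, 258.03], [13.02, 114.36], [-168.23, 168.23]. Speed limits (degrees/s): [147.25, 147.25, 180, 180, 180, 180, 180].

## Interface

Orientations are given as a 3x3 rotation matrix whose columns are the frame's x, y, z axes.
In Python, from cell import readout, imaging, finish_job, nets, bot gives the robot as it stands.
- The arm moves only by the shell command python3 -m inch 'ROWS'. ROWS is JSON, a list of rows, each a list of 7 numbers: the turn, a rotation vector about the tool's x, y, z in degrees, then the shift along the tool's x, y, z in mm, then the closure in counts, from 0 (fully open) to 255 (shut). A call has 1 to 5 rows; each row is the pose to reach, as a shift and turn from the pose commanded when the call began, along the tool's axes at that moment; what a row does not reach only later rows make up. A row lasts 1/8 s, in which the tool goes at most 62.5 mm and 10.7 degrees, less where a joint would pass 70% of its speed; a pose out of reach is approached as far as the arm can. A call with a gripper value outside its range is refused whole. The fingers move at their own pace and stop on an object; the grip force is fixed at half the most. Time passes only in rows, so rows that repeat a pose let the fingers close. It gives the time, the measured TCP pose, the force and the opening at its end, in the units of the state.
- readout.state(): the state, without advancing time (a new reading comes with each control period).
- imaging.camera(name): name is "side" or "top" or "wrist"; returns a dict with "pixels" (480x640x3 uint8, blue, green, red), "camera_matrix" (3x3 intrinsics, pixels), "T" (4x4, takes a point from camera to world coordinates). Camera axes: x right, y down, z forward; pixel columns grow to the right and rows downward; lengths in mm; the calibration is good to about 2 mm. A picture is of the moment at which its call begins. There is no depth.
- finish_job(): hands the job in, once; it reports no verdict.
Trained networks look in the newest picture that a camera, given by its name, has taken for a name from the list of things; names that differ only in an ending like _2 or _b are one class to them, and where a whole thing is asked for, a point or a joint stands for the part that bears it (a point fixed in the world has none). Each returns a list of dicts, best first, with "score" (0 to 1); they miss things now and then, are a little off and sometimes report something else, mostly with a low value. They report only what shows in the picture. A call takes as long as a camera call.
- nets.spot_in(camera, query): "point" ([row, column] in pixels, amid what is visible of it).
The state is a dict: "time": time; "joints": joint angles; "joint_vel": joint speeds; "effort": joint torques, N m; "eef_pos": TCP position; "ee_rot": TCP orientation; "force": force on the tool from outside, world axes, zero at the start; "torque": the same for the moment, N m; "finger_gap": finger opening in mm.
Only numpy, scipy, OpenCV 4.12 (cv2) and the standard library are available. Lean on these libraries where they do the work, as an engineer would, in place of code of your own. Each camera call takes 0.05 s, during which the arm holds its last target.

## Task

Unlock the larger of the two steel lockboxes on the bench by dialing its combination: turn the dial clockwise until its pointer stands at the three studs, then back anticlockwise, past the two studs, to the single stud, then clockwise again to the two studs. Stop for about a second at each of these three marks, do not overrun the two outer marks, and let go of the dial at the last one. Leave the dial of the smaller box as it is.

Things in the scene. Friction and masses are not known exactly. Their poses are not given: they have to be found in the camera images.
- lockbox: The larger lockbox, grey steel, 150 mm deep (x), 200 wide (y), 85 high, fixed. Origin: centre of its underside; x points from its front to its back, z up. A dial stands in the middle of its lid on a dark round plate (radius 54 mm) with marks of 1, 2 and 3 small metal studs at radius 47 mm. The smaller box nearby, 112 x 130 x 60 mm, has the same dial and is not to be worked.
- dial (a joint): Angle of the larger box's dial, rad, growing clockwise seen from above: 0 = pointer at the two studs (along the box's +x from the dial's axis), +0.70 = at the three studs, -0.70 = at the single stud. Hard stops at -1.3 and +1.3. It turns stiffly (0.06 N m), without detents or spring, and stays where it is left.
- dial_grip (a point): Grip point of the larger box's dial, on its axis, 120 mm above the bench, 16 mm under the top of an upright black bar, 46 mm long and 16 mm thick. The bar stands on a round skirt (radius 27 mm, top 97 mm above the bench). Turns with the dial: x along the bar to the pointer (low nose with a white line; white line on that half of the bar's top), y across the bar, z up.
- small_dial_pointer (a point): Tip of the pointer of the smaller box's dial, 34 mm from that dial's axis and 71 mm above the bench; it must stay where it is.

How it is judged:
By the outcome, as a careful person would: the job done as asked, in the order asked, and still so for the second after the job is handed in, with the robot touching nothing.
It also fails if it takes over 43 s, if anything falls off the work surface, if the arm or the gripper's body presses on something with over 40 N, if the wrist force passes 120 N, or if a joint passes its speed limit or range.

## Working session

There is one attempt and no reset: what is moved stays moved. The work goes in short steps, Python scripts to look and compute and a shell command to move; the robot and the scene stay as the last step left them, time stands still between calls to the robot, and variables do not carry over. Pictures are saved under pics/ and viewed, and the job is handed in when it is done.

```bash
ls; mkdir -p pics
python3 - <<'E'
from cell import readout, imaging, nets, bot
import cv2,numpy as np
s=readout.state()
for k in s: print(k,np.round(s[k],2).tolist())
for c in ["side","top","wrist"]:
    d=imaging.camera(c); cv2.imwrite(f"pics/a_{c}.png",d["pixels"]); print(c,np.round(d["camera_matrix"],1).tolist(),np.round(d["T"],3).tolist())
    for q in ["lockbox","dial","dial_grip","small_dial_pointer"]:
        print(c,q,[(np.round(r["point"],1).tolist(),round(r["score"],2)) for r in nets.spot_in(c,q)][:4])
E
```

```text
pics
time 0.0
joints [-80.16, 22.87, 2.58, 88.12, -1.07, 69.15, -2.91]
joint_vel [-0.05, -0.06, -0.01, 0.0, 0.11, 0.1, 0.0]
effort [0.0, -47.51, 1.37, -25.42, 0.01, 0.01, -0.0]
eef_pos [173.7, 625.72, 249.22]
ee_rot [[-0.0, 0.27, 0.96], [-0.0, 0.96, -0.27], [-1.0, -0.0, 0.0]]
force [0.11, 0.73, -0.74]
torque [-0.08, 0.03, -0.0]
finger_gap 85.14
side [[469.4, 0.0, 323.8], [0.0, 469.4, 235.3], [0.0, 0.0, 1.0]] [[0.988, -0.067, 0.137, 483.597], [-0.15, -0.571, 0.807, -686.294], [0.024, -0.818, -0.575, 597.699], [0.0, 0.0, 0.0, 1.0]]
side lockbox [([234.0, 309.3], 0.77)]
side dial [([206.4, 311.2], 0.67)]
side dial_grip [([206.4, 311.7], 0.72)]
side small_dial_pointer [([302.4, 281.6], 0.69)]
top [[525.5, 0.0, 326.3], [0.0, 525.5, 241.1], [0.0, 0.0, 1.0]] [[-0.05, -0.976, 0.212, 409.396], [-0.999, 0.049, -0.011, 7.542], [0.0, -0.212, -0.977, 960.548], [0.0, 0.0, 0.0, 1.0]]
top lockbox []
top dial [([248.9, 255.8], 0.64)]
top dial_grip [([250.1, 257.7], 0.56)]
top small_dial_pointer [([290.0, 402.7], 0.72)]
wrist [[410.6, 0.0, 321.8], [0.0, 410.6, 235.9], [0.0, 0.0, 1.0]] [[0.267, 0.918, 0.293, 98.839], [0.964, -0.254, -0.081, 647.393], [-0.0, 0.304, -0.953, 374.248], [0.0, 0.0, 0.0, 1.0]]
wrist lockbox []
wrist dial []
wrist dial_grip []
wrist small_dial_pointer []
```

View pics/a_side.png

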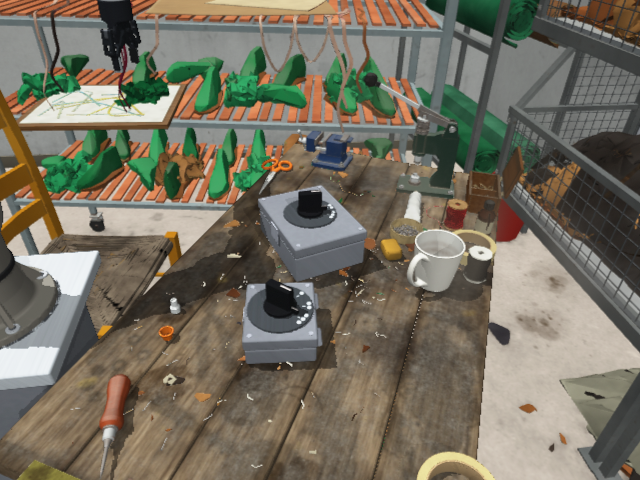

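View pics/a_top.png

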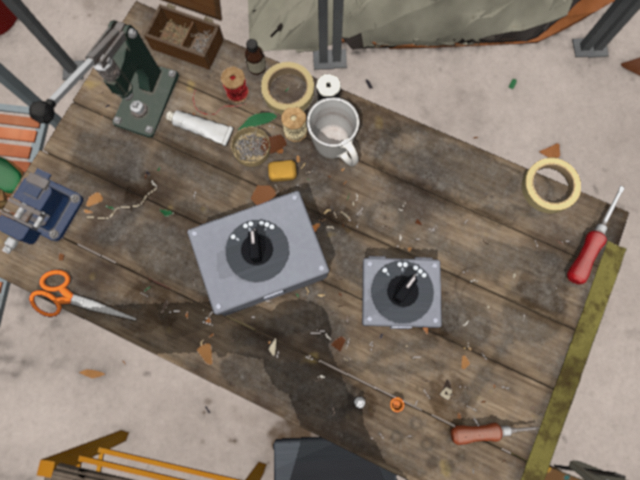

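Run:
```python
import cv2
a=cv2.imread("pics/a_top.png")[180:320,180:330]; cv2.imwrite("pics/a_top_z.png",cv2.resize(a,None,fx=4,fy=4,interpolation=cv2.INTER_CUBIC))
a=cv2.imread("pics/a_side.png")[150:330,220:400]; cv2.imwrite("pics/a_side_z.png",cv2.resize(a,None,fx=3.3,fy=3.3,interpolation=cv2.INTER_CUBIC))
```

```text
(no output)
```

View pics/a_top_z.png

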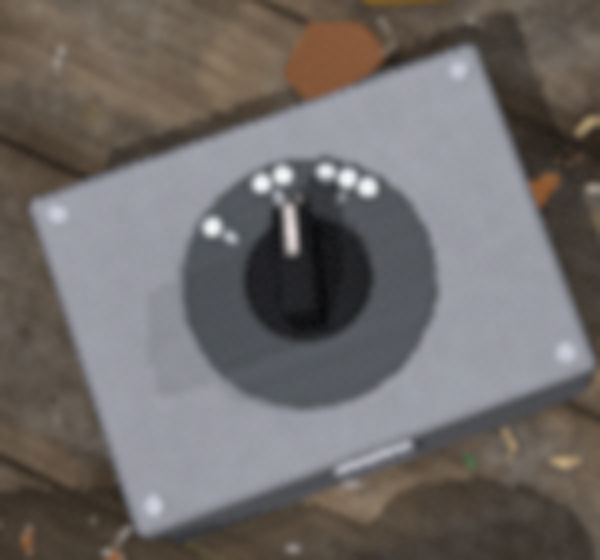

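View pics/a_side_z.png

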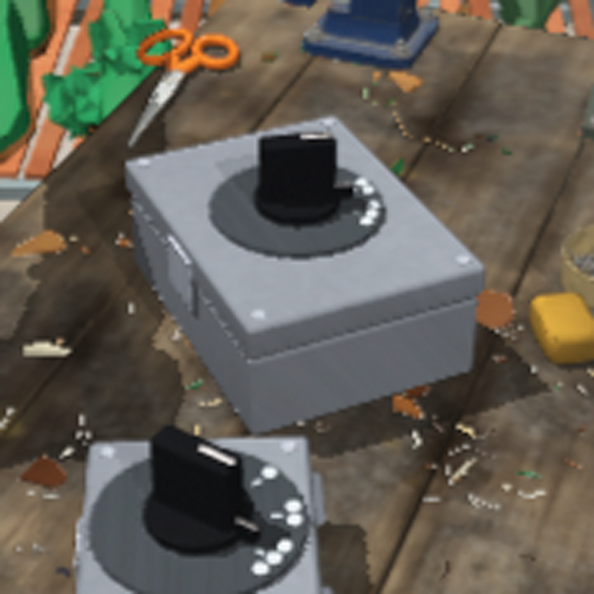

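The top view shows the larger box at about (row 250, col 258). Its studs run 1-2-3 clockwise, at top-image (col, row) ≈ (233,237), (248,225) and (267,224). The smaller box is at (293,402). Next I measure the pose.

```bash
cat > h.py <<'E'
import numpy as np
from cell import readout, imaging, nets, bot
def ray(d,uv):
    K=np.array(d["camera_matrix"]);T=np.array(d["T"])
    r=T[:3,:3]@np.linalg.solve(K,[uv[0],uv[1],1.]); return T[:3,3],r/np.linalg.norm(r)
def onz(d,uv,z):
    o,r=ray(d,uv); return o+r*(z-o[2])/r[2]
def tri(a,b):
    A=0;B=0
    for o,r in (a,b):
        P=np.eye(3)-np.outer(r,r);A=A+P;B=B+P@o
    x=np.linalg.solve(A,B); return x,[np.linalg.norm((np.eye(3)-np.outer(r,r))@(x-o)) for o,r in (a,b)]
def proj(d,p):
    T=np.array(d["T"]);q=np.array(d["camera_matrix"])@(T[:3,:3].T@(np.array(p)-T[:3,3])); return q[:2]/q[2]
E
python3 - <<'E'
from h import *
t=imaging.camera("top"); s=imaging.camera("side")
Z=lambda x,y:(180+(x-1.5)/4,180+(y-1.5)/4)
S=lambda x,y:(220+x/3.3,150+y/3.3)
print("tri grip",tri(ray(t,(257,249.5)),ray(s,(311.4,206.4))))
print("tri white line start/outer end",tri(ray(t,Z(290,203)),ray(s,S(324,136))),"inner",tri(ray(t,Z(291,255)),ray(s,S(300,136))))
C=[onz(t,Z(*p),85) for p in [(30,205),(470,45),(595,370),(140,535)]]
for c in C: print("corner",c.round(1))
print("sides",[round(np.linalg.norm(C[i]-C[i-3])) for i in range(4)])
c=np.mean(C,0);v=(C[0]+C[1]-C[2]-C[3]);w=C[0]-C[1]+C[3]-C[2]
print("centre",c.round(1),"yaw x",np.degrees(np.arctan2(v[1],v[0])),"yaw y",np.degrees(np.arctan2(w[1],w[0]))-90)
Cs=[onz(s,S(*p),85) for p in [(332,118),(485,268),(252,335),(127,160)]]
print("side corners",[q.round(1).tolist() for q in Cs])
cs=np.mean(Cs,0);v=(Cs[0]+Cs[1]-Cs[2]-Cs[3]);print("side centre",cs.round(1),np.degrees(np.arctan2(v[1],v[0])))
for n,p in dict(three=(347,178),two=(272,180),one=(212,227)).items():
    q=onz(t,Z(*p),88)-c; print(n,np.hypot(*q[:2]).round(1),np.degrees(np.arctan2(q[1],q[0])).round(1))
a=onz(t,Z(290,205),136);b=onz(t,Z(291,255),136)
for q in(a,b): print("line",q.round(1),(np.linalg.norm((q-c)[:2])).round(1),np.degrees(np.arctan2(*(q-c)[[1,0]])).round(1))
print("linedir",np.degrees(np.arctan2(*(a-b)[[1,0]])))
E
```

```text
tri grip (array([589.68624801, 114.30118108, 100.52774724]), [np.float64(2.5686241699784778), np.float64(2.5686241699783805)])
tri white line start/outer end (array([608.83687887, 117.17183208, 134.3637169 ]), [np.float64(3.057146617001326), np.float64(3.057146617001344)]) inner (array([590.90285612, 117.26277705, 134.42598888]), [np.float64(0.4225650738616368), np.float64(0.422565073861644)])
corner [628.8 235.   85. ]
corner [690.9  44.1  85. ]
corner [545.4  -3.   85. ]
corner [485.9 188.6  85. ]
sides [201, 153, 201, 150]
centre [587.7 116.2  85. ] yaw x 17.95619902296791 yaw y 17.646735990292754
side corners [[627.5, 225.1, 85.0], [690.6, 37.5, 85.0], [548.6, -10.9, 85.0], [488.1, 184.5, 85.0]]
side centre [588.7 109.1  85. ] 17.54994502211259
three 48.6 -20.9
two 48.4 17.7
one 48.6 56.6
line [610.8 117.  136. ] 23.0 2.1
line [590.1 117.  136. ] 2.5 19.9
linedir -0.033074724313564834
```

Both views agree on the dial axis, about (589,114), and on a bar top of about 134 mm, which checks against 136. The box yaw is about 17.8° and the pointer about 0°. So the targets in world yaw are about -22.3, 57.9 and 17.8. Next I hover over the dial.

Run:
```python
from h import *
R=np.array(readout.state()["ee_rot"]); print(R.T@(np.array([588.5,114.5,250])-[173.85,626.35,250.3]), np.degrees(np.arctan2(R[1,2],R[0,2])))
```

```text
[ 2.23731289e-01 -3.82324076e+02  5.36426496e+02] -15.510663801112333
```

```bash
python3 -m inch '[[0,0,0,0,-35,49,0],[0,0,0,0,-70,98,0],[0,0,0,0,-105,147,0],[0,0,0,0,-140,196,0],[0,0,0,0,-175,245,0]]'; python3 -m inch '[[-4,0,0,0,-35,49,0],[-8,0,0,0,-70,98,0],[-12,0,0,0,-105,147,0],[-15.5,0,0,0,-140,196,0],[-15.5,0,0,0,-175,245,0]]'
python3 - <<'E'
from h import *
s=readout.state();R=np.array(s["ee_rot"]); print(s["time"],s["eef_pos"],R.round(3).tolist(),R.T@(np.array([588.5,114.5,250])-s["eef_pos"]), np.degrees(np.arctan2(R[1,2],R[0,2])))
E
```

```text
time: 1.48
eef_pos: [364.3, 390.6, 250.7]
ee_rot: [[0.001, 0.267, 0.964], [0.001, 0.964, -0.267], [-1.0, 0.001, 0.0]]
force: [0.6, 0.7, -0.2]
finger_gap: 85.5
time: 2.1
eef_pos: [553.5, 156.6, 250.7]
ee_rot: [[0.001, -0.0, 1.0], [0.001, 1.0, 0.0], [-1.0, 0.001, 0.001]]
force: [-0.0, 1.4, -0.4]
finger_gap: 85.6
2.1 [553.52190471 156.62162834 250.70171748] [[0.001, -0.0, 1.0], [0.001, 1.0, 0.0], [-1.0, 0.001, 0.001]] [  0.69660036 -42.13660802  34.9601508 ] 0.023553302378978225
```

```bash
python3 - <<'E'
from h import *
import cv2
d=imaging.camera("wrist"); cv2.imwrite("pics/b0.png",d["pixels"]); np.save("b0.npy",{k:np.array(v) for k,v in d.items()},allow_pickle=True)
for q in ["dial","dial_grip","lockbox"]: print(q,[(np.round(r["point"],1).tolist(),round(r["score"],2)) for r in nets.spot_in("wrist",q)][:3])
E
python3 -m inch '[[0,0,0,0,-21,12,0],[0,0,0,0,-41,24,0],[0,0,0,0,-41,24,0]]'
python3 - <<'E'
from h import *
import cv2
d=imaging.camera("wrist"); cv2.imwrite("pics/b1.png",d["pixels"]); np.save("b1.npy",{k:np.array(v) for k,v in d.items()},allow_pickle=True)
for q in ["dial","dial_grip","lockbox"]: print(q,[(np.round(r["point"],1).tolist(),round(r["score"],2)) for r in nets.spot_in("wrist",q)][:3])
print(np.array(d["T"]).round(2).tolist())
E
```

```text
dial [([269.2, 266.6], 0.79)]
dial_grip [([271.5, 265.3], 0.57), ([244.0, 275.7], 0.16)]
lockbox [([246.2, 274.1], 0.77)]
time: 2.68
eef_pos: [576.2, 117.1, 250.3]
ee_rot: [[-0.0, 0.001, 1.0], [0.0, 1.0, -0.001], [-1.0, 0.0, -0.0]]
force: [-0.3, 0.9, -0.1]
finger_gap: 85.6
dial [([239.9, 321.7], 0.56)]
dial_grip [([239.0, 319.9], 0.69)]
lockbox [([223.2, 325.9], 0.75)]
[[0.0, 0.95, 0.3, 498.41], [1.0, -0.0, -0.0, 117.52], [-0.0, 0.3, -0.95, 374.28], [0.0, 0.0, 0.0, 1.0]]
```

View pics/b0.png

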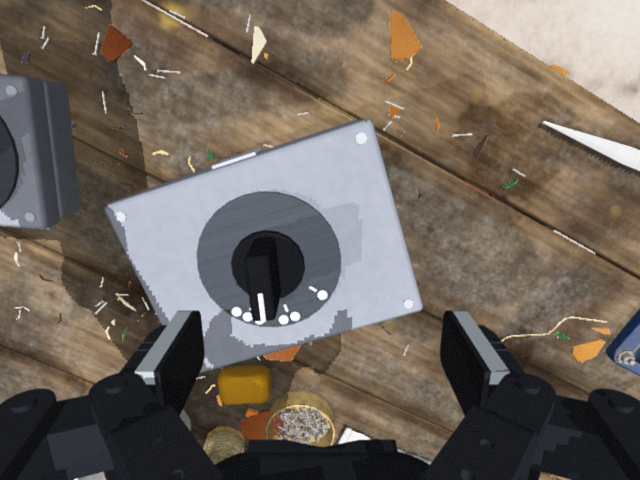

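View pics/b1.png

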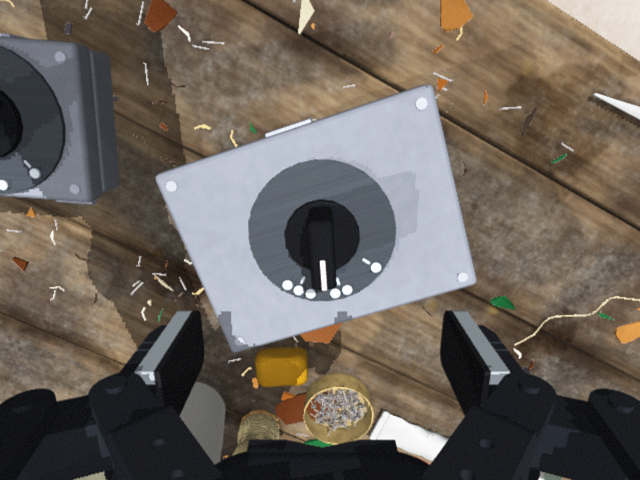

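The dial is clear of the fingers, at about (col 322, row 237) in b1. I'll zoom in for precise measuring.

Run:
```python
import cv2
for n,(x,y) in dict(b0=(190,185),b1=(242,152)).items():
    a=cv2.imread(f"pics/{n}.png")[y:y+150,x:x+160]; cv2.imwrite(f"pics/{n}_z.png",cv2.resize(a,None,fx=4,fy=4,interpolation=cv2.INTER_NEAREST))
```

```text
(no output)
```

View pics/b0_z.png

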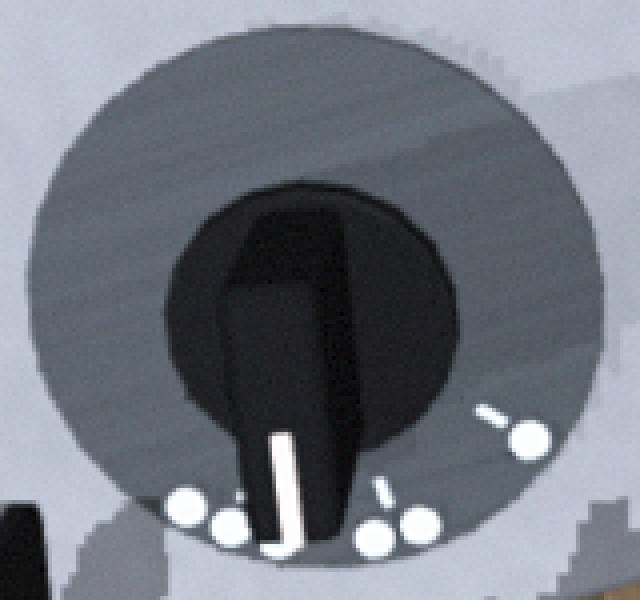

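View pics/b1_z.png

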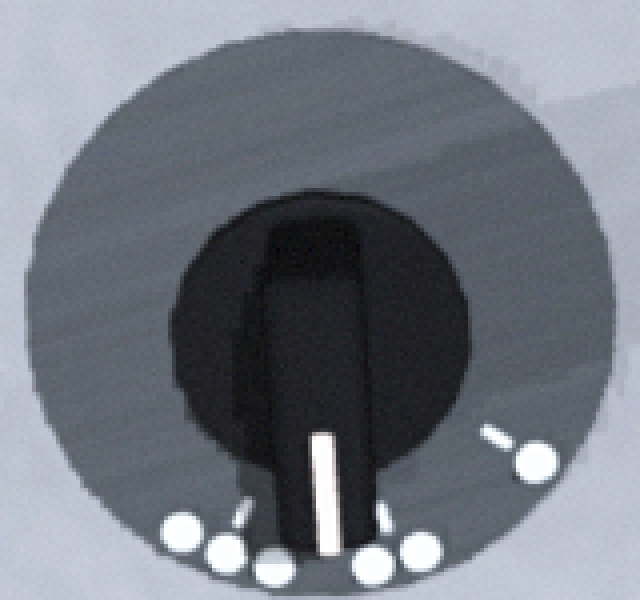

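Run:
```python
from h import *
import cv2
d0=np.load("b0.npy",allow_pickle=True).item();d1=np.load("b1.npy",allow_pickle=True).item()
A=lambda x,y:(190+(x-1.5)/4,185+(y-1.5)/4); B=lambda x,y:(242+(x-1.5)/4,152+(y-1.5)/4)
pt=dict(win=((281,433),(322,433)),wout=((292,548),(330,555)),binL=((222,283),(265,278)),boutL=((257,540),(282,553)),one=((529,441),(536,463)),two_a=((375,540),(373,567)),two_b=((421,525),(421,552)),three1=((187,508),(183,532)),three2=((231,528),(226,553)))
P={}
for k,(a,b) in pt.items():
    x,e=tri(ray(d0,A(*a)),ray(d1,B(*b))); P[k]=x; print(k,x.round(1),round(e[0],2), "onz", onz(d0,A(*a),136 if k[0] in'wb' else 88).round(1), onz(d1,B(*b),136 if k[0] in'wb' else 88).round(1))
# plate circle
for n,d,F in(("b0",d0,(190,185)),("b1",d1,(242,152))):
    g=cv2.cvtColor(d["pixels"],cv2.COLOR_BGR2GRAY); m=cv2.morphologyEx((g<140).astype(np.uint8),cv2.MORPH_CLOSE,np.ones((9,9)))
    sub=m[F[1]-5:F[1]+152,F[0]-5:F[0]+165]
    cs,_=cv2.findContours(sub,cv2.RETR_EXTERNAL,cv2.CHAIN_APPROX_NONE); c=max(cs,key=cv2.contourArea)[:,0]+[F[0]-5,F[1]-5]
    W=np.array([onz(d,p,86)[:2] for p in c]); c0=np.array([589,114.5])
    for i in range(15):
        r=np.linalg.norm(W-c0,axis=1); k=abs(r-54)<6/(1+i/3)+1
        s=np.linalg.lstsq(np.c_[2*W[k],np.ones(k.sum())],(W[k]**2).sum(1),rcond=None)[0]; c0=s[:2]
    print(n,"plate centre",c0.round(1),"R",np.sqrt(s[2]+c0@c0).round(1),k.sum())
    for q in("one","three1","three2"): pass
    for nm in pt:
        if nm[0] in "ot":
            p=pt[nm][n=="b1"]; q=onz(d,(A if n=="b0" else B)(*p),87)[:2]-c0; print(nm,np.hypot(*q).round(1),np.degrees(np.arctan2(q[1],q[0])).round(1))
    f=A if n=="b0" else B;i=n=="b1"
    for a,b in(("win","wout"),("binL","boutL")):
        v=(onz(d,f(*pt[b][i]),136)-onz(d,f(*pt[a][i]),136)); print(a,"dir",np.degrees(np.arctan2(v[1],v[0])).round(1),np.hypot(*v[:2]).round(1))
```

```text
win [589.8 117.6 136.6] 0.02 onz [590.1 117.5 136. ] [590.  117.6 136. ]
wout [609.5 118.8 138.3] 0.11 onz [610.7 118.4 136. ] [610.7 118.8 136. ]
binL [565.9 108.8 132.4] 0.07 onz [564.6 109.5 136. ] [565. 109. 136.]
boutL [615.  110.9 125.9] 0.1 onz [609.2 112.7 136. ] [610.4 111.2 136. ]
one [612.7 157.1  92.2] 0.01 onz [614.8 157.1  88. ] [614.4 157.7  88. ]
two_a [634.5 127.3  90.9] 0.02 onz [636.1 127.   88. ] [635.9 127.3  88. ]
two_b [631.3 136.3  90.8] 0.06 onz [632.8 136.   88. ] [632.7 136.5  88. ]
three1 [626.4  91.6  92.9] 0.11 onz [629.1  90.6  88. ] [628.5  91.1  88. ]
three2 [631.4  99.5  91.5] 0.16 onz [633.5  98.9  88. ] [632.9  99.2  88. ]
b0 plate centre [588.7 117.1] R 54.1 383
one 48.0 56.5
two_a 48.9 11.5
two_b 48.4 22.9
three1 48.9 -33.2
three2 48.9 -22.1
win dir 2.4 20.7
binL dir 4.1 44.8
b1 plate centre [588.6 117.3] R 54.0 409
one 48.3 57.0
two_a 48.8 11.9
two_b 48.6 23.3
three1 48.2 -33.0
three2 48.4 -22.1
win dir 3.5 20.8
binL dir 2.8 45.4
```

Run:
```python
from h import *
s=readout.state();R=np.array(s["ee_rot"]); print(s["time"],s["eef_pos"],R.T@(np.array([588.6,117.2,121])-s["eef_pos"]), np.degrees(np.arctan2(R[1,2],R[0,2])))
```

```text
2.875 [575.54408021 119.36321522 250.21946815] [129.20789173  -2.36696973  13.13490236] 0.16452429631182125
```

```bash
python3 -m inch '[[-3,0,0,40,-2,13,0],[-3,0,0,80,-2,13,0],[-3,0,0,80,-2,13,0],[-3,0,0,80,-2,13,0],[-3,0,0,80,-2,13,0]]'; python3 -m inch '[[0,0,0,0,0,0,0]]'
python3 - <<'E'
from h import *
s=readout.state();R=np.array(s["ee_rot"]); print(s["time"],s["eef_pos"],R.T@(np.array([588.6,117.2,121])-s["eef_pos"]), np.degrees(np.arctan2(R[1,2],R[0,2])))
E
```

```text
time: 3.5
eef_pos: [590.6, 115.7, 172.5]
ee_rot: [[0.004, -0.053, 0.999], [0.001, 0.999, 0.053], [-1.0, 0.001, 0.004]]
force: [0.4, -0.7, 1.1]
finger_gap: 85.5
time: 3.62
eef_pos: [590.2, 115.3, 171.8]
ee_rot: [[0.002, -0.052, 0.999], [0.001, 0.999, 0.052], [-1.0, 0.001, 0.003]]
force: [-0.2, -1.5, -0.1]
finger_gap: 85.1
3.625 [590.15695832 115.30229765 171.81199091] [50.80990123  1.93064467 -1.58441234] 2.994060423842588
```

```bash
python3 -m inch '[[0,0,0,20,1.5,-1.5,0],[0,0,0,35,1.5,-1.5,0],[0,0,0,50,1.5,-1.5,0],[0,0,0,50,1.5,-1.5,0],[0,0,0,50,1.5,-1.5,0]]'
python3 - <<'E'
from h import *
import cv2
d=imaging.camera("wrist"); cv2.imwrite("pics/c0.png",d["pixels"])
d=imaging.camera("side"); cv2.imwrite("pics/c0s.png",cv2.resize(d["pixels"][120:300,200:440],None,fx=3,fy=3))
E
```

```text
time: 4.25
eef_pos: [588.3, 116.4, 120.6]
ee_rot: [[0.001, -0.052, 0.999], [0.0, 0.999, 0.052], [-1.0, 0.0, 0.001]]
force: [0.4, 0.1, -1.0]
finger_gap: 85.3
```

View pics/c0.png

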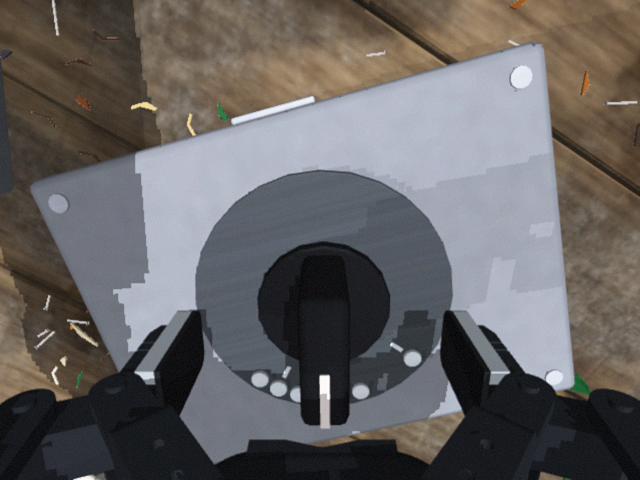

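View pics/c0s.png

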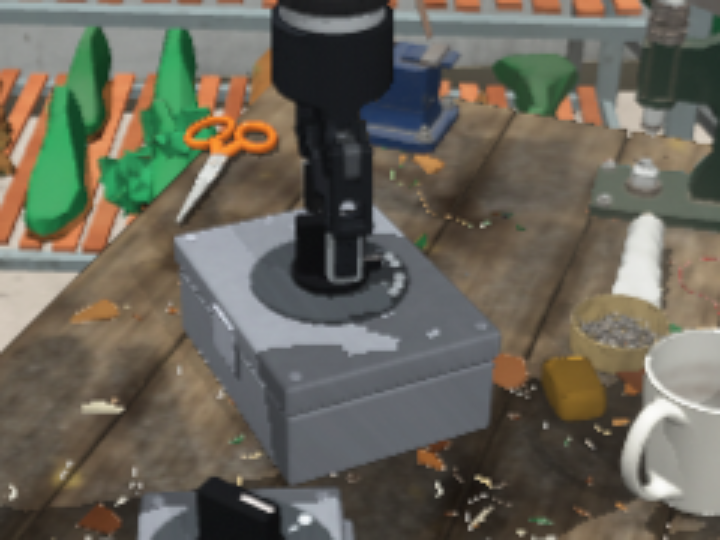

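The bar is upright in the wrist picture (col 325) and centred between the pads (200 and 447). I'll close on it.

```bash
python3 -m inch '[[0,0,0,0,0,0,255],[0,0,0,0,0,0,255],[0,0,0,0,0,0,255],[0,0,0,0,0,0,255],[0,0,0,0,0,0,255]]';python3 -m inch '[[0,0,0,0,0,0,255],[0,0,0,0,0,0,255]]'
python3 - <<'E'
from h import *
import cv2
d=imaging.camera("wrist"); cv2.imwrite("pics/d0.png",d["pixels"])
s=readout.state();R=np.array(s["ee_rot"]); print(s["time"],s["eef_pos"],s["torque"],s["joints"], np.degrees(np.arctan2(R[1,2],R[0,2])))
E
```

```text
time: 4.97
eef_pos: [587.8, 117.0, 120.5]
ee_rot: [[0.0, -0.052, 0.999], [0.001, 0.999, 0.052], [-1.0, 0.001, 0.0]]
force: [-0.9, 0.8, 1.9]
finger_gap: 15.0
time: 5.22
eef_pos: [587.9, 117.0, 120.6]
ee_rot: [[0.0, -0.052, 0.999], [0.001, 0.999, 0.052], [-1.0, 0.001, 0.0]]
force: [-1.0, 2.6, 3.6]
finger_gap: 15.1
5.275 [587.85328545 116.99885404 120.52683942] [ 0.403764    0.23432312 -0.04156834] [-29.49184202  26.04657583  18.39727984 103.15627637 -10.12826782
  52.38369172  86.36923374] 3.0033152153299474
```

View pics/d0.png

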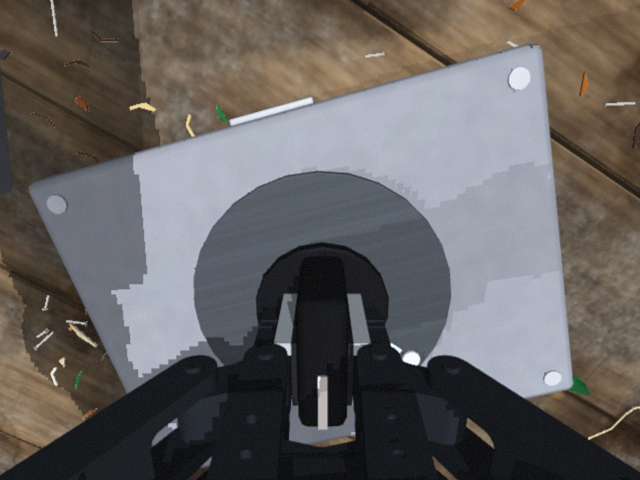

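```bash
python3 -m inch '[[5,0,0,0,0,0,255],[10,0,0,0,0,0,255],[15,0,0,0,0,0,255],[20,0,0,0,0,0,255],[23,0,0,0,0,0,255]]'; python3 -m inch '[[0,0,0,0,0,0,255]]'
python3 - <<'E'
from h import *
import cv2
d=imaging.camera("wrist"); cv2.imwrite("pics/e0.png",d["pixels"])
s=readout.state();R=np.array(s["ee_rot"]); print(s["time"],s["eef_pos"],s["torque"],s["joints"], np.degrees(np.arctan2(R[1,2],R[0,2])))
E
```

```text
time: 5.9
eef_pos: [587.9, 117.1, 120.6]
ee_rot: [[0.0, 0.343, 0.939], [0.001, 0.939, -0.343], [-1.0, 0.001, -0.0]]
force: [-1.1, 2.5, 3.7]
finger_gap: 15.1
time: 6.02
eef_pos: [587.9, 117.1, 120.5]
ee_rot: [[0.0, 0.341, 0.94], [0.001, 0.94, -0.341], [-1.0, 0.001, -0.0]]
force: [-1.6, 2.2, 3.3]
finger_gap: 15.0
6.075 [587.85350472 117.11688585 120.52851311] [ 0.50248497  0.3396685  -0.07400719] [-33.47639497  26.79516754  23.70196683 103.26314982 -13.23433553
  52.64776445  66.0965586 ] -19.94306023861725
```

View pics/e0.png

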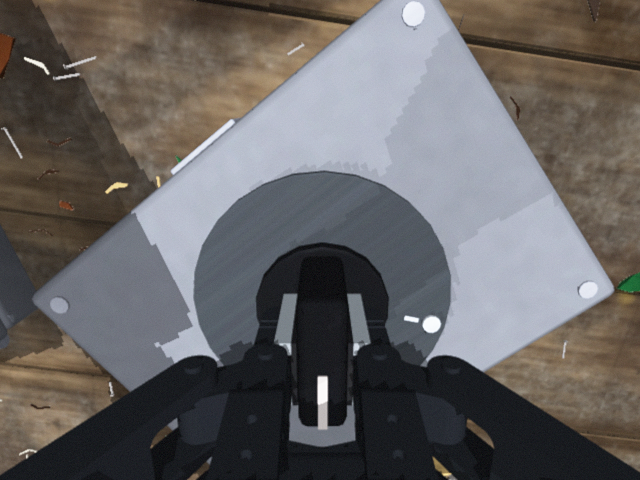

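The bar turns rigidly with the gripper: the white line stays at col 322. I'll refine the box yaw from the lid screws.

Run:
```python
from h import *
d=imaging.camera("wrist")
W=[onz(d,p,86) for p in [(413,14),(59,305),(588,290)]]
for w in W: print(w.round(1))
v=W[0]-W[1];w=W[0]-W[2]
print("front edge",np.degrees(np.arctan2(v[1],v[0])),np.linalg.norm(v),"side",np.degrees(np.arctan2(w[1],w[0])),np.linalg.norm(w), "centre",((W[1]+W[2])/2).round(1))
q=onz(d,(431,324),88)-[588.6,117.2,88]; print("one",np.degrees(np.arctan2(q[1],q[0])),np.hypot(*q[:2]))
a=onz(d,(322,376),136);b=onz(d,(322.7,428),136);v=b-a;print("line",np.degrees(np.arctan2(v[1],v[0])),a.round(1),b.round(1))
t=imaging.camera("top")
C=[onz(t,(180+(x-1.5)/4,180+(y-1.5)/4),86) for x,y in [(57,213),(458,68),(566,351),(153,504)]]
for i,j in((0,1),(3,2)): v=C[i]-C[j];print("top y-edge",np.degrees(np.arctan2(v[1],v[0]))-90)
for i,j in((0,3),(1,2)): v=C[i]-C[j];print("top x-edge",np.degrees(np.arctan2(v[1],v[0])))
s=readout.state();R=np.array(s["ee_rot"]); print(s["time"],np.degrees(np.arctan2(R[1,2],R[0,2])))
```

```text
[497.2 183.7  86. ]
[553.   10.4  86. ]
[623.2 224.4  86. ]
front edge 107.83201952729836 182.10830448439208 side -162.12319456237833 132.311725713488 centre [588.1 117.4  86. ]
one 56.82822888153213 48.078728347238005
line -19.26150923525036 [590.2 116.5 136. ] [609.1 110.  136. ]
top y-edge 17.889309398633486
top y-edge 17.714039004368914
top x-edge 17.681230673882588
top x-edge 17.90219538180425
6.175 -19.954988723942414
```

Box yaw is 17.8°, so the three studs are at -22.3, the single stud at 57.9 and the two studs at 17.8. I'll finish the first leg with +2.3 and hold over a second.

```bash
python3 -m inch '[[1.2,0,0,0,0,0,255],[2.3,0,0,0,0,0,255],[2.3,0,0,0,0,0,255],[2.3,0,0,0,0,0,255],[2.3,0,0,0,0,0,255]]'; python3 -m inch '[[0,0,0,0,0,0,255],[0,0,0,0,0,0,255],[0,0,0,0,0,0,255],[0,0,0,0,0,0,255],[0,0,0,0,0,0,255]]'; python3 -m inch '[[0,0,0,0,0,0,255],[0,0,0,0,0,0,255]]'
python3 - <<'E'
from h import *
import cv2
d=imaging.camera("top"); cv2.imwrite("pics/f0.png",cv2.resize(d["pixels"][180:320,180:330],None,fx=4,fy=4,interpolation=cv2.INTER_CUBIC))
d=imaging.camera("side"); cv2.imwrite("pics/f0s.png",cv2.resize(d["pixels"][160:260,250:370],None,fx=6,fy=6,interpolation=cv2.INTER_CUBIC))
s=readout.state();R=np.array(s["ee_rot"]); print(s["time"],s["eef_pos"],np.degrees(np.arctan2(R[1,2],R[0,2])))
E
```

```text
time: 6.8
eef_pos: [587.9, 117.1, 120.5]
ee_rot: [[0.0, 0.38, 0.925], [0.001, 0.925, -0.38], [-1.0, 0.001, -0.0]]
force: [-2.2, 3.7, 4.7]
finger_gap: 15.2
time: 7.42
eef_pos: [587.9, 117.1, 120.5]
ee_rot: [[0.0, 0.38, 0.925], [0.001, 0.925, -0.38], [-1.0, 0.001, -0.0]]
force: [-1.2, 3.3, 5.1]
finger_gap: 15.2
time: 7.68
eef_pos: [587.9, 117.1, 120.5]
ee_rot: [[0.0, 0.38, 0.925], [0.001, 0.925, -0.38], [-1.0, 0.001, -0.0]]
force: [-2.1, 3.6, 5.6]
finger_gap: 15.5
7.775 [587.84315239 117.13828137 120.52056933] -22.33964476337698
```

View pics/f0s.png

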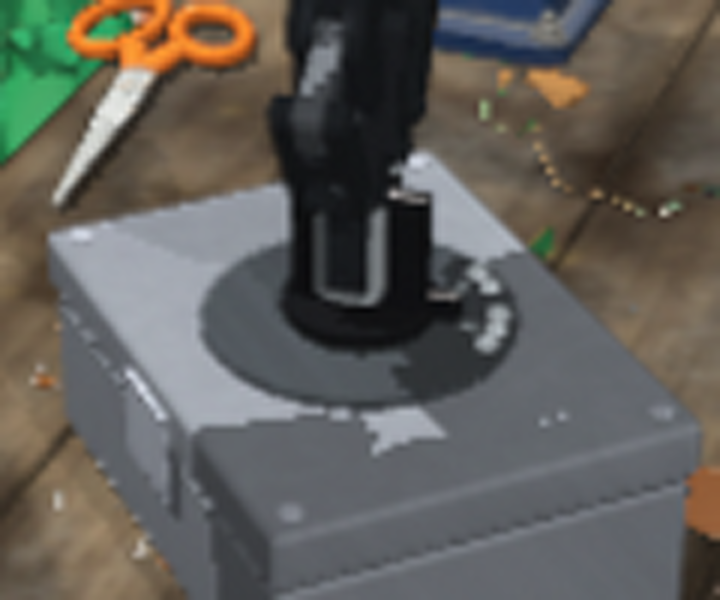

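Run:
```python
from h import *
d=imaging.camera("side")
f=lambda p:((proj(d,p)-[250,160])*6).round()
for a in (57.9,17.8,3,-10,-22.3):
    u=np.array([np.cos(np.radians(a)),np.sin(np.radians(a)),0]);c=np.array([588.3,117.2,0])
    print(a,"tip",f(c+34*u+[0,0,96]),"stud",f(c+47*u+[0,0,88]),"linein",f(c+2*u+[0,0,136]),"lineout",f(c+22*u+[0,0,136]))
```

```text
57.9 tip [397. 241.] stud [412. 243.] linein [359. 181.] lineout [384. 155.]
17.8 tip [446. 266.] stud [479. 278.] linein [362. 183.] lineout [416. 171.]
3 tip [454. 279.] stud [491. 295.] linein [362. 183.] lineout [422. 179.]
-10 tip [456. 291.] stud [494. 312.] linein [362. 184.] lineout [423. 186.]
-22.3 tip [454. 302.] stud [491. 328.] linein [362. 185.] lineout [421. 193.]
```

View pics/f0.png

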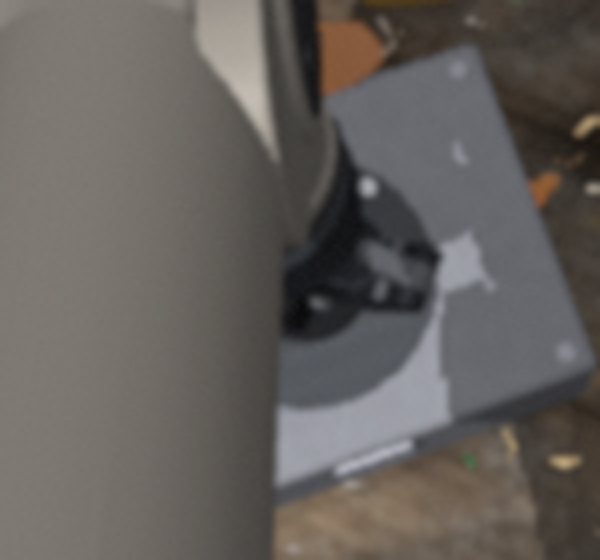

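Run:
```python
from h import *
import cv2
a=cv2.imread("pics/a_side.png")[180:230,290:350]; 
d=imaging.camera("side"); b=d["pixels"][180:230,290:350]
o=np.hstack([cv2.resize(x,(400,333),interpolation=cv2.INTER_NEAREST) for x in(a,b)])
cv2.imwrite("pics/g0.png",o)
f=lambda p:((proj(d,p)-[289.5,179.5])*6.667).round()
for a in (17.8,3,-10,-22.3):
    u=np.array([np.cos(np.radians(a)),np.sin(np.radians(a)),0]);c=np.array([588.3,117.2,0])
    print(a,"tip",f(c+34*u+[0,0,96]),"stud",f(c+47*u+[0,0,88]),"linein",f(c+2*u+[0,0,136]),"lineout",f(c+22*u+[0,0,136]))
w=imaging.camera("wrist"); cv2.imwrite("pics/g1.png",w["pixels"])
a=onz(w,(322,376),136);b=onz(w,(322.7,428),136);v=b-a;print("line",np.degrees(np.arctan2(v[1],v[0])),a.round(1),b.round(1))
```

```text
17.8 tip [232. 165.] stud [269. 178.] linein [139.  73.] lineout [199.  59.]
3 tip [241. 180.] stud [282. 198.] linein [139.  74.] lineout [205.  68.]
-10 tip [244. 193.] stud [286. 217.] linein [139.  75.] lineout [207.  77.]
-22.3 tip [241. 205.] stud [282. 234.] linein [139.  75.] lineout [205.  85.]
line -21.658095288786612 [590.2 116.4 136. ] [608.7 109.1 136. ]
```

View pics/g0.png

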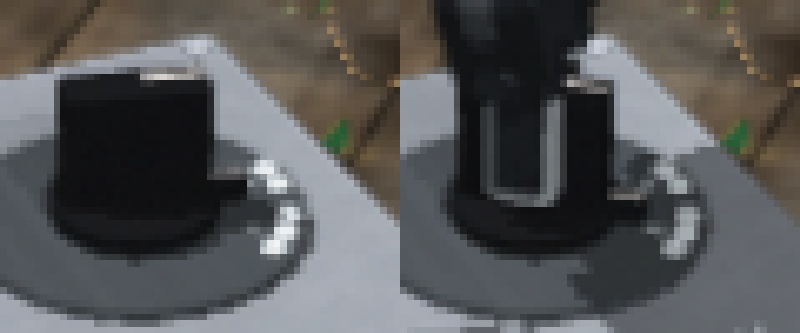

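View pics/g1.png

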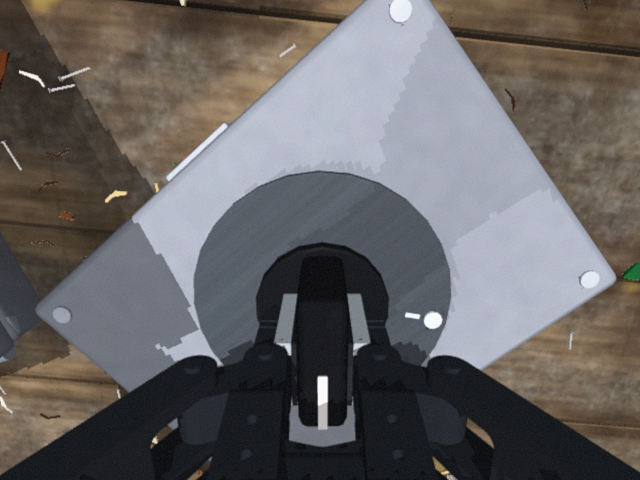

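The wrist view puts the line at -21.7 with the tool at -22.3, and the side view agrees within its resolution. The mark is reached and held over 1 s. Now anticlockwise by 80.2.

```bash
python3 -m inch '[[-5,0,0,0,0,0,255],[-13,0,0,0,0,0,255],[-21,0,0,0,0,0,255],[-29,0,0,0,0,0,255],[-37,0,0,0,0,0,255]]'; python3 -m inch '[[-8,0,0,0,0,0,255],[-16,0,0,0,0,0,255],[-24,0,0,0,0,0,255],[-31,0,0,0,0,0,255],[-36,0,0,0,0,0,255]]'; python3 -m inch '[[-2,0,0,0,0,0,255],[-2,0,0,0,0,0,255],[-2,0,0,0,0,0,255]]'
python3 - <<'E'
from h import *
import cv2
w=imaging.camera("wrist"); cv2.imwrite("pics/h0.png",w["pixels"])
s=readout.state();R=np.array(s["ee_rot"]); print(s["time"],s["eef_pos"],s["joints"].round(1),np.degrees(np.arctan2(R[1,2],R[0,2])))
E
```

```text
time: 8.55
eef_pos: [587.8, 116.9, 120.5]
ee_rot: [[0.0, -0.257, 0.966], [0.001, 0.966, 0.257], [-1.0, 0.001, 0.0]]
force: [-1.4, 3.7, 4.6]
finger_gap: 15.4
time: 9.18
eef_pos: [588.0, 116.7, 120.5]
ee_rot: [[0.001, -0.775, 0.632], [0.001, 0.632, 0.775], [-1.0, 0.0, 0.001]]
force: [-1.1, 3.1, 5.3]
finger_gap: 15.4
time: 9.55
eef_pos: [588.0, 116.8, 120.5]
ee_rot: [[0.001, -0.795, 0.607], [0.001, 0.607, 0.795], [-1.0, -0.0, 0.001]]
force: [-1.4, 3.7, 5.8]
finger_gap: 15.5
9.6 [587.99536773 116.77727925 120.5148676 ] [-20.9  25.1   7.2 102.9  -3.9  52.2 130.7] 52.65529186835205
```

View pics/h0.png

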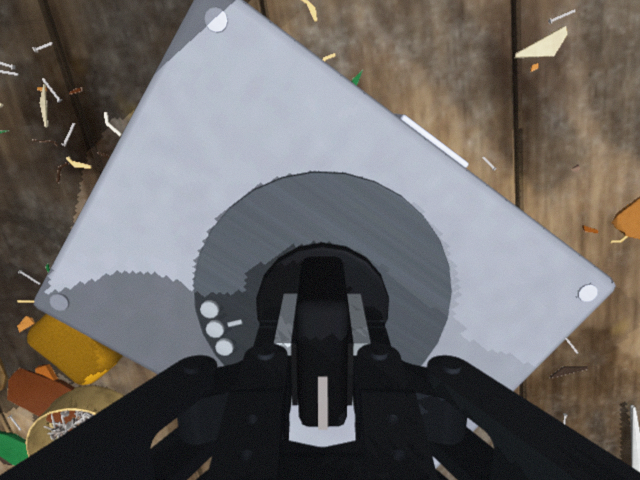

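```bash
python3 -m inch '[[-2,0,0,0,0,0,255],[-4,0,0,0,0,0,255],[-4.9,0,0,0,0,0,255],[-4.9,0,0,0,0,0,255],[-4.9,0,0,0,0,0,255]]'; python3 -m inch '[[0,0,0,0,0,0,255],[0,0,0,0,0,0,255],[0,0,0,0,0,0,255],[0,0,0,0,0,0,255],[0,0,0,0,0,0,255]]'; python3 -m inch '[[0,0,0,0,0,0,255],[0,0,0,0,0,0,255],[0,0,0,0,0,0,255]]'
python3 - <<'E'
from h import *
import cv2
w=imaging.camera("wrist"); cv2.imwrite("pics/i0.png",w["pixels"])
a=onz(w,(322,376),136);b=onz(w,(322.7,428),136);v=b-a;print("line",np.degrees(np.arctan2(v[1],v[0])))
d=imaging.camera("side"); cv2.imwrite("pics/i0s.png",cv2.resize(d["pixels"][160:260,250:370],None,fx=6,fy=6,interpolation=cv2.INTER_CUBIC))
s=readout.state();R=np.array(s["ee_rot"]); print(s["time"],s["eef_pos"],s["joints"].round(1),np.degrees(np.arctan2(R[1,2],R[0,2])))
E
```

```text
time: 10.22
eef_pos: [588.0, 116.8, 120.5]
ee_rot: [[0.001, -0.844, 0.536], [0.001, 0.536, 0.844], [-1.0, -0.0, 0.001]]
force: [-1.8, 2.9, 4.8]
finger_gap: 15.3
time: 10.85
eef_pos: [588.0, 116.8, 120.5]
ee_rot: [[0.001, -0.844, 0.536], [0.001, 0.536, 0.844], [-1.0, -0.0, 0.001]]
force: [-1.3, 2.5, 4.9]
finger_gap: 15.8
time: 11.22
eef_pos: [588.0, 116.7, 120.5]
ee_rot: [[0.001, -0.844, 0.537], [0.001, 0.537, 0.844], [-1.0, -0.0, 0.001]]
force: [-2.6, 2.5, 5.8]
finger_gap: 15.3
line 58.23644707323183
11.325 [588.01427525 116.76803502 120.50216493] [-20.   25.    6.1 102.9  -3.3  52.2 135.1] 57.551765767650664
```

View pics/i0.png

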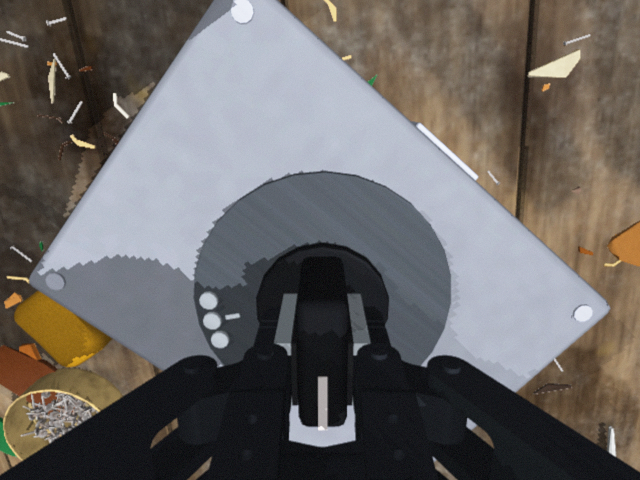

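View pics/i0s.png

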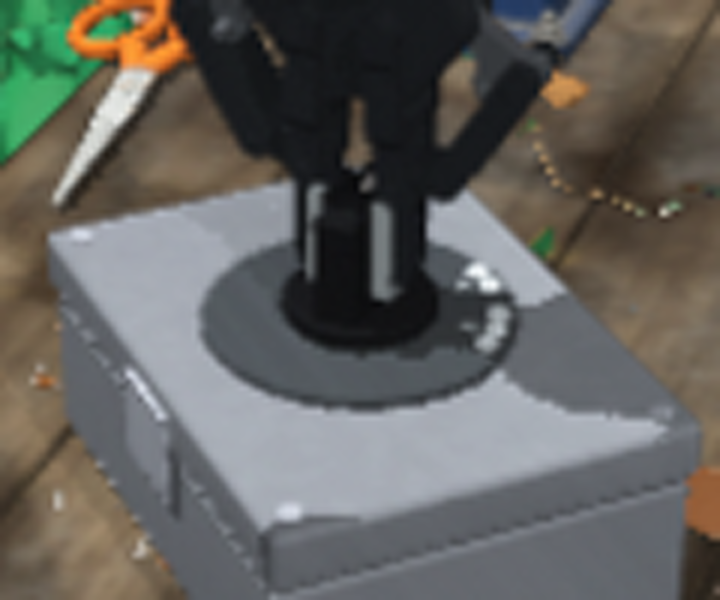

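The single stud peeks out right at the end of the white line (320,427), so the second mark is reached and held. Now clockwise by 40 to the two studs.

```bash
python3 -m inch '[[5,0,0,0,0,0,255],[13,0,0,0,0,0,255],[21,0,0,0,0,0,255],[29,0,0,0,0,0,255],[36,0,0,0,0,0,255]]'; python3 -m inch '[[2,0,0,0,0,0,255],[4,0,0,0,0,0,255],[4,0,0,0,0,0,255],[4,0,0,0,0,0,255],[4,0,0,0,0,0,255]]'; python3 -m inch '[[0,0,0,0,0,0,255],[0,0,0,0,0,0,255],[0,0,0,0,0,0,255],[0,0,0,0,0,0,255],[0,0,0,0,0,0,255]]';  python3 -m inch '[[0,0,0,0,0,0,255],[0,0,0,0,0,0,255]]'
python3 - <<'E'
from h import *
import cv2
w=imaging.camera("wrist"); cv2.imwrite("pics/j0.png",w["pixels"])
a=onz(w,(322,376),136);b=onz(w,(322.7,428),136);v=b-a;print("line",np.degrees(np.arctan2(v[1],v[0])))
s=readout.state();R=np.array(s["ee_rot"]); print(s["time"],s["eef_pos"],np.degrees(np.arctan2(R[1,2],R[0,2])))
E
```

```text
time: 11.95
eef_pos: [587.9, 116.9, 120.5]
ee_rot: [[0.0, -0.364, 0.931], [0.001, 0.931, 0.364], [-1.0, 0.0, 0.0]]
force: [-1.3, 3.2, 5.0]
finger_gap: 15.3
time: 12.58
eef_pos: [587.9, 116.9, 120.5]
ee_rot: [[0.0, -0.301, 0.954], [0.001, 0.954, 0.301], [-1.0, 0.001, 0.0]]
force: [-2.1, 3.4, 5.3]
finger_gap: 15.3
time: 13.2
eef_pos: [587.9, 116.9, 120.5]
ee_rot: [[0.0, -0.301, 0.954], [0.001, 0.954, 0.301], [-1.0, 0.001, 0.001]]
force: [-1.8, 2.9, 5.3]
finger_gap: 15.2
time: 13.45
eef_pos: [587.9, 116.9, 120.5]
ee_rot: [[0.0, -0.301, 0.954], [0.001, 0.954, 0.301], [-1.0, 0.001, 0.0]]
force: [-2.8, 3.0, 4.7]
finger_gap: 15.2
line 18.216159548522196
13.5 [587.87030983 116.89993538 120.49879946] 17.533368146768122
```

View pics/j0.png

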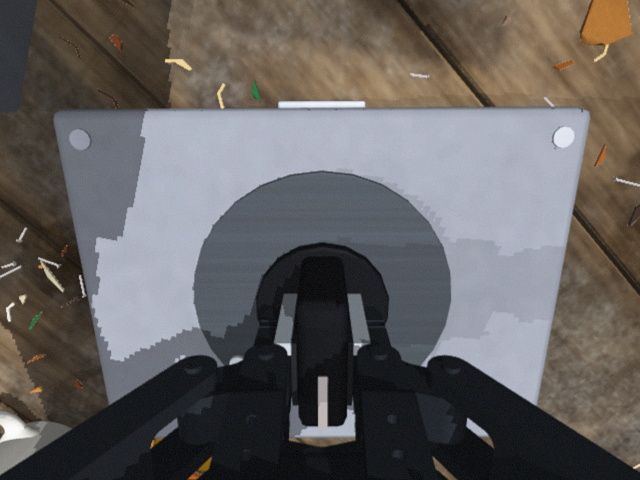

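The box stands square to the gripper within 0.3°, so the dial is at the two studs. I'll release, then rise.

```bash
python3 -m inch '[[0,0,0,0,0,0,0],[0,0,0,0,0,0,0],[0,0,0,0,0,0,0],[0,0,0,0,0,0,0],[0,0,0,0,0,0,0]]'; python3 -m inch '[[0,0,0,0,0,0,0],[0,0,0,-15,0,0,0],[0,0,0,-50,0,0,0],[0,0,0,-90,0,0,0],[0,0,0,-130,0,0,0]]'; python3 -m inch '[[0,0,0,0,0,0,0],[0,0,0,0,0,0,0],[0,0,0,0,0,0,0]]'
python3 - <<'E'
from h import *
import cv2
w=imaging.camera("wrist"); cv2.imwrite("pics/k0.png",w["pixels"])
np.save("k0.npy",{k:np.array(v) for k,v in w.items()},allow_pickle=True)
s=readout.state();R=np.array(s["ee_rot"]); print(s["time"],s["eef_pos"],np.degrees(np.arctan2(R[1,2],R[0,2])),nets.spot_in("wrist","dial_grip")[:1])
E
```

```text
time: 14.12
eef_pos: [587.9, 116.4, 120.2]
ee_rot: [[0.0, -0.302, 0.953], [-0.0, 0.953, 0.302], [-1.0, -0.0, 0.0]]
force: [-0.9, 0.2, 0.2]
finger_gap: 85.5
time: 14.75
eef_pos: [587.9, 116.4, 252.8]
ee_rot: [[0.001, -0.302, 0.953], [0.0, 0.953, 0.302], [-1.0, 0.0, 0.001]]
force: [-0.3, 0.1, -0.0]
finger_gap: 85.2
time: 15.12
eef_pos: [587.0, 116.4, 249.2]
ee_rot: [[-0.002, -0.302, 0.953], [-0.001, 0.953, 0.302], [-1.0, 0.0, -0.002]]
force: [-0.1, -0.6, -0.8]
finger_gap: 85.6
15.175 [587.03671995 116.35870236 249.08779719] 17.588952076247683 [{'point': [225.8, 320.3], 'score': 0.88}]
```

View pics/k0.png

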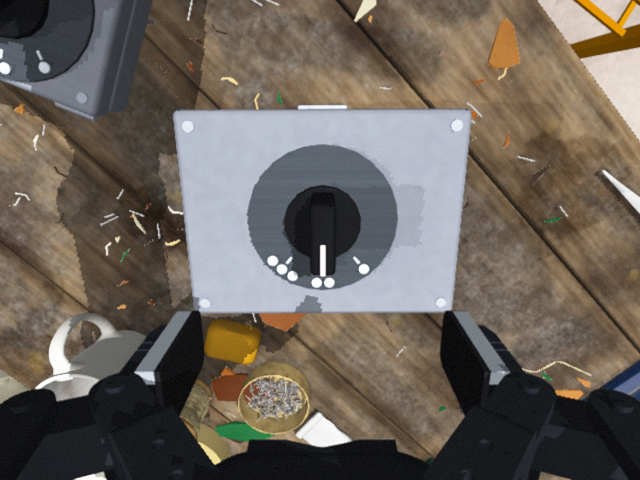

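The released pointer (col 323) lies midway between the two studs (cols 317 and 329), and nothing touches the box.

Run:
```python
from cell import finish_job
print(finish_job())
```

```text
the job is handed in; nothing more can be done
None
```

I dialed the larger lockbox's combination in the order asked and handed the job in at about 15 s. I turned clockwise to the three studs, back anticlockwise past the two studs to the single stud, then clockwise to the two studs. I held each mark for about a second or more, then let go and rose clear.

| Mark | Target (world yaw) | Tool reading at the stop |
|---|---|---|
| Three studs | -22.3° | -22.3° |
| Single stud | 57.9° | 57.6° |
| Two studs | 17.8° | 17.5° |

- **Last picture:** after release, the pointer (col 323) stood midway between the two studs (cols 317 and 329). The force reading was about zero and nothing touched the box. I never went near the smaller box, though its pointer was outside that last picture.
- **Disagreements:**
  - The white line on the bar read about 0.7° anticlockwise of the tool throughout, within pixel error. Taken at face value, it puts the single stud about 0.3° past the mark (58.2°).
  - At the three studs the side camera's low-resolution view suggested the nose stopped about 5° short. The wrist view and the white line in the side view both put it at the mark.

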